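Open the carton and swing the magnifier over the dish

ROBOT

A 6-joint arm with a two-finger parallel gripper is mounted at the origin on a cart in front of the work surface, level with it; the furniture and walls round the work are solid. World frame = base frame: x ahead of the robot, y to its left, z up, the work surface at z = 0. Lengths are in m, angles in rad, forces in N, time in s.
With the tool pointing down it reaches from about 0.375 to 0.9 m from the base axis. Payload 3.1 kg.
Tool frame: the origin (TCP) lies at the very end of the fingers, on their centre line; the grasp point (between the pads) lies 19 mm behind it; y points along the fingers, x is the direction in which the jaws open and shut, and the axes are right-handed (so a half turn about y gives the same grasp; the last joint's range is limited). The gripper opens to 87 mm and grips with 3 to 60 N. Pads are 19 mm wide; open, the fingers measure 117 mm over their backs; the gripper's body (75 mm by 190 mm) begins 51 mm behind the grasp point.
Start: joints at [-1.31, 0.527, 1.433, -0, 1.181, -0.178], TCP at [0.266, -0.565, 0.223] pointing down, gripper open.
Joint ranges: [-3.08, 3.08], [-0.75, 2.2], [0.22, 2.44], [-1.43, 4.57], [0, 2.65], [-2.85, 2.85]. Speed limits (rad/s): [2.79, 2.79, 3.14, 3.14, 3.14, 3.14].

INTERFACE

Orientations are given as a unit quaternion [x, y, z, w].
In Python, from rig import robot gives the robot as it stands.
- The arm moves only by the shell command python3 -m creep 'ROWS' [FORCE]. ROWS is JSON, a list of rows, each a list of 3 entries, a list of its own where there are three numbers: the shift along the tool's x, y, z in mm, then the turn about the tool's y in rad, then the opening, from 0 (shut) to 1 (fully open). A call has 1 to 8 rows; each row shifts and turns the commanded pose from where the row before left it, along the tool's axes as they then stand; what a row does not reach is not made up. A row lasts 1/10 s, in which the tool goes at most 50 mm and 8.59 degrees, less where a joint would pass 70% of its speed; a pose out of reach is approached as far as the arm can. A call with a gripper value outside its range is refused whole. The fingers move at their own pace and stop on an object; FORCE is the grip in N (left out, the last holds). Time passes only in rows, so rows that do not move let the fingers close. It gives the time, the measured TCP pose, the force and the opening at its end, in the units of the state.
- robot.get_obs(): the state, without advancing time (a new reading comes with each control period).
- robot.camera(name): name is "scene" or "top"; returns a dict with "pixels" (400x640x3 uint8, red, green, blue), "fx", "fy", "cx", "cy" (pixels), "k1" (the pictures are not rectified: a ray, as slopes to the right and down, at radius r is drawn at 1 + k1 r^2 times it, then the intrinsics apply), "position" and "rotation" of the camera in the world. Camera axes: x right, y up, looking along -z (the intrinsics and any distortion apply to the point x, -y, -z); pixel columns grow to the right and rows downward; lengths in m; the calibration is good to about 2 mm. A picture is of the moment at which its call begins. There is no depth.
- robot.hand_in(): hands the job in, once; it reports no verdict.
The state is a dict: "time": time; "q": joint angles; "joint_velocities": joint speeds; "joint_torque": joint torques, N m; "position": TCP position; "tool_rot": TCP orientation; "ft_force": force on the tool from outside, world axes, zero at the start; "moment": the same for the moment, N m; "grip_width": finger opening in m.
Only numpy, scipy, OpenCV 4.12 (cv2) and the standard library are available. Lean on these libraries where they do the work, as an engineer would, in place of code of your own. Each camera call takes 0.05 s, during which the arm holds its last target.

TASK

Fold both flaps of the small carton outward, well past upright, so that the dish inside lies open to view. Then swing the bench magnifier's arm round by its black hanging grip until the lens is centred over the dish, and leave it there. Keep the gripper off the lens, its frame and its arm, leave the dish lying in the carton, and do not push the timer, the red-lidded cup or the tape roll about.

Things in the scene. Friction and masses are not known exactly. Their poses are not given: they have to be found in the camera images.
- stand: Fixed grey round foot (136 mm across, 22 mm high) with a steel post 22 mm thick, which ends in a hub 38 mm across, top at z = 0.259. Cannot move in the run. Origin: on the post's axis at the worktop; z up.
- post_axis (a point): Point on the post's vertical axis at the height of the lens (z = 0.239). The magnifier's arm turns about this axis.
- swing (a joint): Angle of the magnifier's arm about the post, rad, from -1.3 to 1.5; at 0 the arm points along the stand's own -x (towards the robot and somewhat to its right), and it grows as the lens goes to the robot's left (+y). Stiff: about 0.6 N m of friction (some 2.5 N at the grip) holds it wherever it is left; no spring.
- lens_center (a point): Centre of the lens: a level clear disc in a white ring, 110 mm outside diameter, 18 mm high (z 0.230 to 0.248). Always 200 mm from the post axis; an aluminium bar 20 mm wide joins it to the post at the same height. Lens, ring and bar must not be pressed by the gripper.
- grip_mid (a point): Middle of the black grip: an upright 18 mm round rod hanging from a lug on the outer side of the lens ring. It is 18 mm thick from z 0.140 to 0.215 (this point 0.164), 267 mm from the post axis, 67 mm straight out from the lens centre, only 12 mm outside the rim: the ring blocks a gripper from straight above; come tilted 30 to 50 degrees from the side away from the post. It may turn in the fingers.
- carton: Small brown open-topped cardboard carton with two flaps, fixed to the worktop, 112 x 112 mm outside, 60 mm high, walls and floor 3 mm. Origin: centre of its underside; z up, its y axis points from the right flap to the left flap. Its distance from the post axis is within 13 mm of the lens's circle.
- left_hinge (a point): Middle of the left flap's hinge line, on the carton's +y rim, z = 0.060; the line runs along the carton's x.
- right_hinge (a point): Middle of the right flap's hinge line, on the carton's -y rim, z = 0.060.
- flap_left (a joint): Left flap, a board 106 mm along the hinge, 45 mm from hinge to free edge and 3 mm thick. 0 = closed level over the carton, 1.57 = upright, up to 2.7 = folded outward and down. Starts ajar (0.7 to 1.0), so that a gap of 40 mm or more is left between the two flaps' free edges. Stays where it is left; moves at about 1 N at its free edge.
- flap_right (a joint): The right flap, same board and same values, mirrored.
- dish: Closed round culture dish with a pink filling, 90 mm across, 14 mm high, loose, lying on the carton's floor near its middle. Origin: centre of its underside, z = 0.003.
- timer: Cream bench timer, 62 x 66 x 18 mm, loose bystander. Origin: centre of underside.
- cup: Sample cup with a red lid, 62 mm across, 69 mm high, loose bystander. Origin: centre of underside.
- tape: Roll of tan tape lying flat, 96 mm across, 25 mm high, loose bystander. Origin: centre of underside.

How it is judged:
By the outcome, as a careful person would: the job done as asked, in the order asked, and still so for the second after the job is handed in, with the robot touching nothing.
It also fails if it takes over 56 s, if anything falls off the work surface, if the arm or the gripper's body presses on something with over 40 N, if the wrist force passes 120 N, or if a joint passes its speed limit or range.

## Working session

There is one attempt and no reset: what is moved stays moved. The work goes in short steps, Python scripts to look and compute and a shell command to move; the robot and the scene stay as the last step left them, time stands still between calls to the robot, and variables do not carry over. Pictures are saved under pics/ and viewed, and the job is handed in when it is done.

```bash
ls; mkdir -p pics; python3 - <<'E'
from rig import robot
import cv2,numpy as np
print({k:np.round(v,4).tolist() for k,v in robot.get_obs().items()})
for n in ("scene","top"):
    c=robot.camera(n); cv2.imwrite(f"pics/{n}0.png",c["pixels"][:,:,::-1])
    print(n,{k:(np.round(v,4).tolist()) for k,v in c.items() if k!="pixels"})
E
```

```text
pics
{'time': 0.0, 'q': [-1.3095, 0.5285, 1.4339, 0.0, 1.1814, -0.1785], 'joint_velocities': [0.0018, -0.0004, 0.0007, 0.0004, -0.0006, 0.0002], 'joint_torque': [-0.0003, -44.004, -17.6591, 0.0635, 0.0583, -0.0002], 'position': [0.2659, -0.5648, 0.2216], 'tool_rot': [-0.5965, 0.3795, -0.3783, 0.5976], 'ft_force': [-0.0823, -0.2482, -0.5339], 'moment': [0.0095, 0.0008, -0.0062], 'grip_width': 0.0872}
scene {'fx': 458.4622, 'fy': 458.4622, 'cx': 316.5463, 'cy': 203.3868, 'k1': 0.0362, 'position': [0.7104, -0.6688, 1.3714], 'rotation': [0.2473, 0.0216, 0.0924, 0.9643]}
top {'fx': 454.0731, 'fy': 454.0731, 'cx': 319.7431, 'cy': 199.5983, 'k1': 0.0437, 'position': [-0.0413, -0.0748, 1.6054], 'rotation': [0.1522, -0.1343, -0.6683, 0.7156]}
```

View pics/scene0.png

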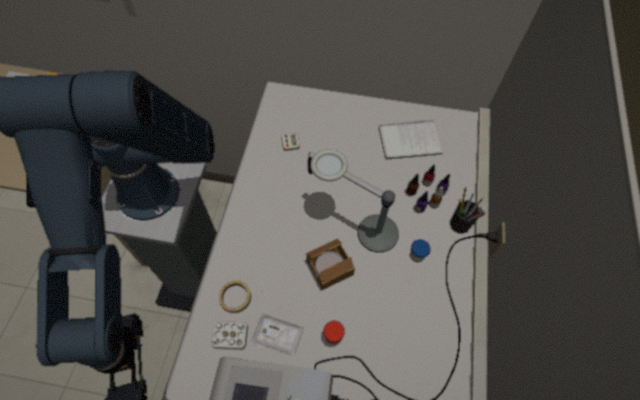

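View pics/top0.png

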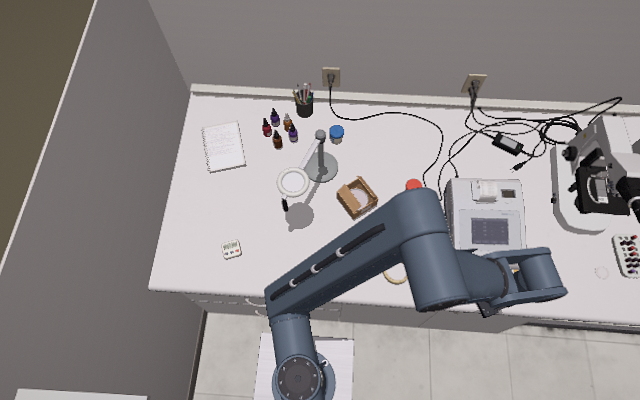

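The scene view shows the carton near (330,263), the lens at (328,165), the stand foot at (378,233), the red cup at (334,332), the tape at (235,296) and the timer at (290,142). The top view shows the carton at (357,197) and the lens at (293,181). Next I'll zoom in and set up helpers.

```bash
cat > h.py <<'E'
import numpy as np,cv2
from scipy.spatial.transform import Rotation as R
from rig import robot
class Cam:
    def __init__(s,n):
        c=robot.camera(n); s.n=n; s.im=c["pixels"]; s.p=np.array(c["position"]); s.r=R.from_quat(c["rotation"])
        s.K=np.array([[c["fx"],0,c["cx"]],[0,c["fy"],c["cy"]],[0,0,1]]); s.d=np.array([c["k1"],0,0,0,0.])
    def ray(s,uv):
        q=cv2.undistortPoints(np.array(uv,float).reshape(-1,1,2),s.K,s.d)[:,0]
        return s.r.apply(np.c_[q[:,0],-q[:,1],-np.ones(len(q))])
    def at(s,uv,z):
        d=s.ray(uv); return s.p+d*((z-s.p[2])/d[:,2])[:,None]
    def proj(s,P):
        c=s.r.inv().apply(np.atleast_2d(P)-s.p); c=c*[1,-1,-1]
        return cv2.projectPoints(c.reshape(-1,1,3),np.zeros(3),np.zeros(3),s.K,s.d)[0][:,0]
    def crop(s,f,u0,v0,w,h,k):
        cv2.imwrite(f,cv2.resize(s.im[v0:v0+h,u0:u0+w,::-1],None,fx=k,fy=k,interpolation=cv2.INTER_CUBIC))
def tri(c1,uv1,c2,uv2):
    d1=c1.ray([uv1])[0];d2=c2.ray([uv2])[0]
    A=np.c_[d1,-d2]; t=np.linalg.lstsq(A,c2.p-c1.p,rcond=None)[0]
    a=c1.p+t[0]*d1;b=c2.p+t[1]*d2
    return (a+b)/2,np.linalg.norm(a-b)
E
python3 - <<'E'
from h import *
s=Cam("scene");t=Cam("top")
s.crop("pics/s1.png",290,130,120,170,3.5) if 0 else s.crop("pics/s1.png",280,135,130,100,6)
s.crop("pics/s2.png",290,230,80,70,8)
t.crop("pics/t1.png",265,120,130,100,6)
t.crop("pics/t2.png",320,165,80,70,8)
E
```

```text
(no output)
```

View pics/s1.png

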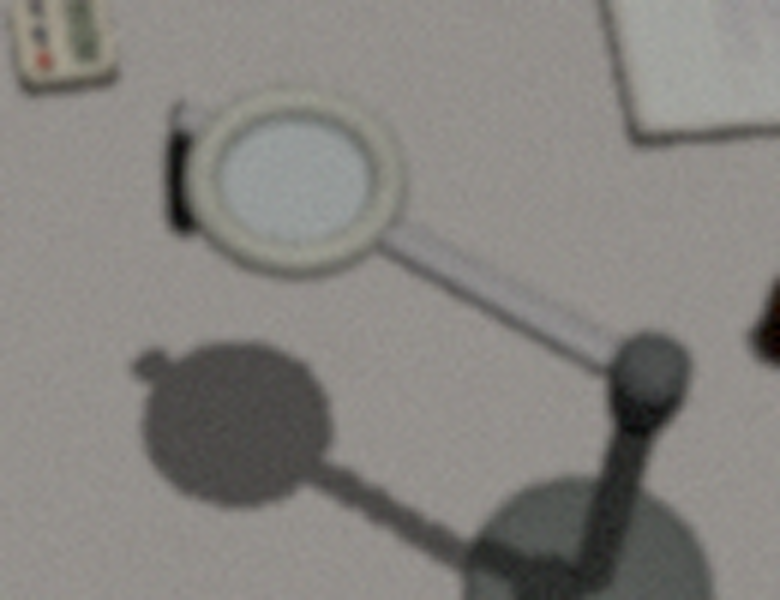

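View pics/s2.png

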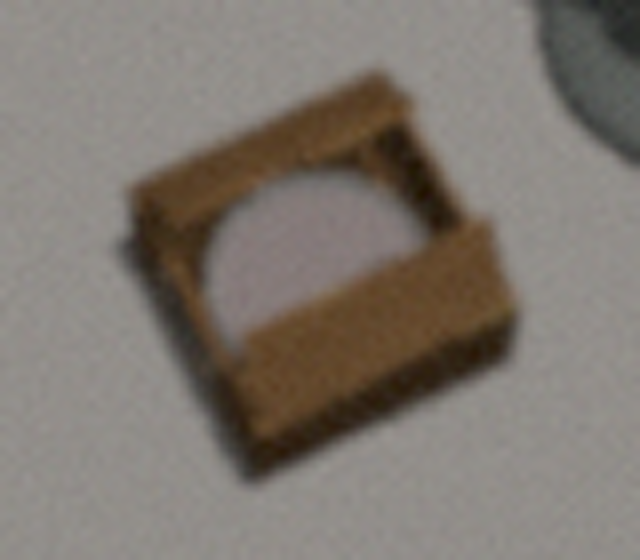

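View pics/t1.png

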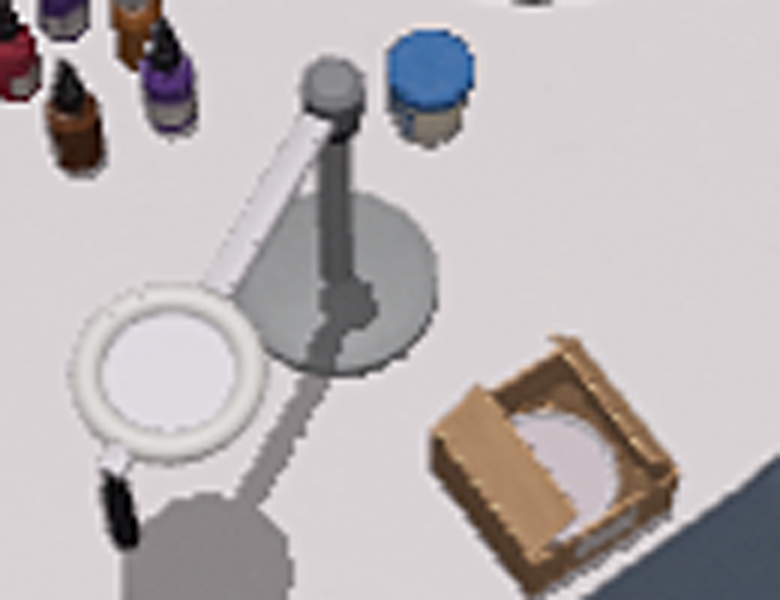

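View pics/t2.png

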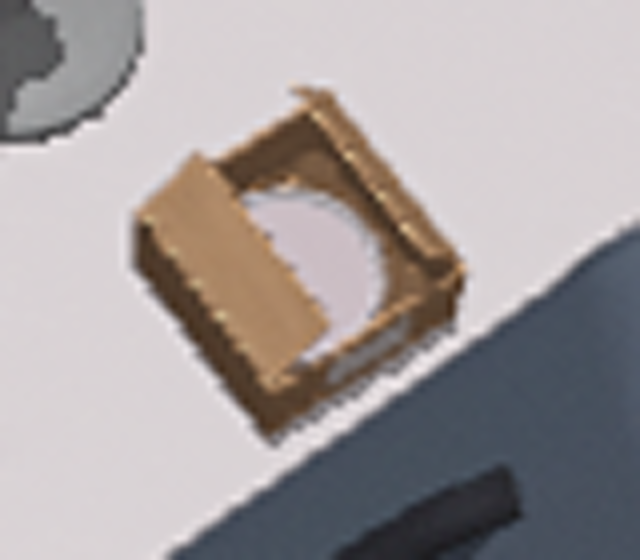

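```bash
cat > m.py <<'E'
from h import *
s=Cam("scene");t=Cam("top")
S2=lambda p:(np.array(p,float)+.5)/8-.5+[290,230]
T2=lambda p:(np.array(p,float)+.5)/8-.5+[320,165]
S1=lambda p:(np.array(p,float)+.5)/6-.5+[280,135]
T1=lambda p:(np.array(p,float)+.5)/6-.5+[265,120]
r=lambda a:np.round(a,4).tolist()
print("top rim", r(t.at(T2([[138,220],[270,385],[460,270],[322,95]]),.06)))
print("scene rim", r(s.at(S2([[130,190],[380,70],[515,310],[258,435]]),.06)))
print("top bottom", r(t.at(T2([[137,265],[272,442],[455,325]]),0)))
print("scene bottom", r(s.at(S2([[250,480],[505,360]]),0)))
print("flapL free",[tri(s,S2(a),t,T2(b)) for a,b in (((180,225),(325,325)),((408,105),(200,155)))])
print("hub",r(s.at(S1([[651,365]]),.259)),r(t.at(T1([[333,87]]),.259)))
print("lens",r(s.at(S1([[296,182]]),.245)),r(t.at(T1([[169,372]]),.245)))
print("grip",tri(s,S1((182,232)),t,T1((126,545))),tri(s,S1((180,130)),t,T1((112,470))))
# cup/tape/timer
def blob(c,lo,hi,u0,v0,u1,v1,z):
    h=cv2.cvtColor(c.im,cv2.COLOR_RGB2HSV)[v0:v1,u0:u1]; m=cv2.inRange(h,lo,hi)
    n,l,st,ce=cv2.connectedComponentsWithStats(m); i=1+np.argmax(st[1:,4]); print(c.n,st[i],r(c.at([ce[i]+[u0,v0]],z)))
blob(s,(0,150,80),(8,255,255),300,300,370,370,.069)
print("foot top/scene")
print(r(s.at([[235,296],[290,142]],.02)), r(t.at([[231,249]],.018)))
print(r(s.at([[209,352]],0)))
E
python3 m.py
```

```text
top rim [[0.66, -0.0717, 0.06], [0.5812, -0.1365, 0.06], [0.6443, -0.2218, 0.06], [0.7305, -0.1549, 0.06]]
scene rim [[0.5805, -0.1399, 0.06], [0.6665, -0.0717, 0.06], [0.7332, -0.1599, 0.06], [0.6468, -0.2267, 0.06]]
top bottom [[0.6634, -0.0724, 0.0], [0.5765, -0.141, 0.0], [0.6421, -0.2257, 0.0]]
scene bottom [[0.6442, -0.2248, 0.0], [0.7335, -0.1579, 0.0]]
flapL free [(array([ 0.60375269, -0.15910195,  0.0814553 ]), np.float64(0.0006440423906342046)), (array([ 0.68039835, -0.09838447,  0.0914162 ]), np.float64(3.512844550921784e-05))]
hub [[0.791, -0.0057, 0.259]] [[0.7847, -0.0024, 0.259]]
lens [[0.6096, 0.0722, 0.245]] [[0.6046, 0.0762, 0.245]]
grip (array([0.54530081, 0.10341323, 0.13185742]), np.float64(0.0004746500874346174)) (array([0.54725921, 0.10177554, 0.23249638]), np.float64(0.004083915361220465))
scene [ 24  21  20  21 328] [[0.7047, -0.3591, 0.069]]
foot top/scene
[[0.3945, -0.2999, 0.02], [0.4335, 0.2909, 0.02]] [[0.4266, 0.3, 0.018]]
[[0.362, -0.4677, 0.0]]
```

```bash
python3 - <<'E'
from h import *
s=Cam("scene");t=Cam("top")
s.crop("pics/s3.png",20,240,150,160,3.7)
t.crop("pics/t3.png",390,180,190,150,4)
E
```

```text
(no output)
```

View pics/s3.png

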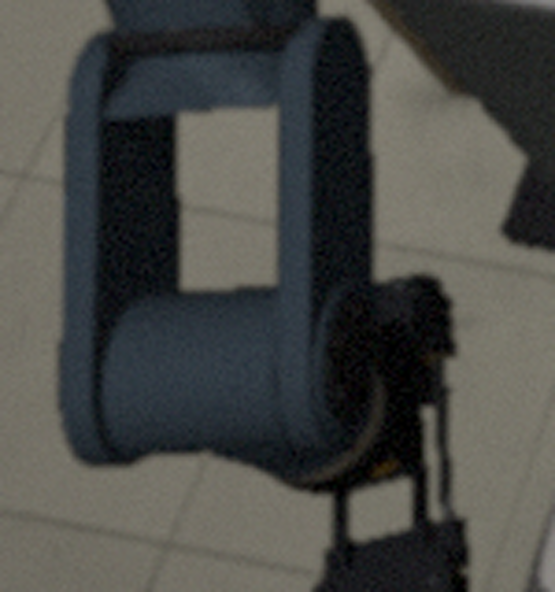

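View pics/t3.png

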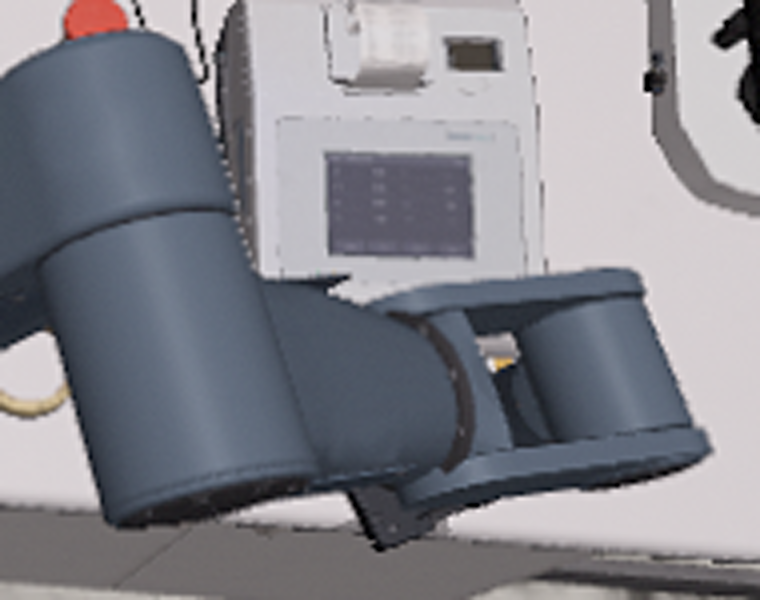

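The gripper is a wide dark slab, seen at the bottom of the scene view. The moves only allow shifts and a yaw about the tool axis, so I'll do the flaps with the tool vertical first. Next I'm checking what's tall along the path.

```bash
cat > d.py <<'E'
import sys
from h import *
# usage: d.py x y z [xangle_deg]
o=robot.get_obs(); r=R.from_quat(o["tool_rot"]); m=r.as_matrix()
p=np.array(o["position"]); T=np.array([float(a) for a in sys.argv[1:4]])
print("t",round(o["time"],2),"pos",np.round(p,4),"xang",round(np.degrees(np.arctan2(m[1,0],m[0,0])),1),"ydir",np.round(m[:,1],3),"F",np.round(o["ft_force"],1),"w",round(o["grip_width"],4),"q",np.round(o["q"],2))
if len(T)==3: print("shift mm",np.round(1000*m.T@(T-p),1))
E
python3 d.py .645 -.14 .3
python3 - <<'E'
from h import *
s=Cam("scene");t=Cam("top")
for z in (0,.15):
  print(z,np.round(s.at([[212,360],[330,365]],z),3).tolist(),np.round(t.at([[447,180],[447,265],[525,180]],z),3).tolist())
E
```

```text
t 0.4 pos [ 0.2661 -0.5654  0.2224] xang -64.8 ydir [-0.  0. -1.] F [0.4 0.1 0.1] w 0.0867 q [-1.31  0.53  1.43 -0.    1.18 -0.18]
shift mm [-223.6  -77.5  524. ]
0 [[0.377, -0.487, 0.0], [0.711, -0.437, 0.0]] [[0.767, -0.497, 0.0], [0.425, -0.483, 0.0], [0.786, -0.795, 0.0]]
0.15 [[0.414, -0.507, 0.15], [0.711, -0.463, 0.15]] [[0.691, -0.458, 0.15], [0.382, -0.445, 0.15], [0.708, -0.727, 0.15]]
```

```bash
python3 -m creep '[[[0,-50,0],0,0],[[0,-50,0],0,0],[[-45,0,22],0,0],[[-45,0,22],0,0],[[-45,0,22],0,0],[[-10,0,48],0,0],[[-10,0,48],0,0],[[-10,0,48],0,0]]' 20; python3 d.py .655 -.148 .3
```

```text
time: 1.3
position: [0.3868, -0.3258, 0.3232]
tool_rot: [0.597, -0.379, 0.38, -0.597]
ft_force: [0.3, -1.4, 0.2]
grip_width: 0.031
t 1.3 pos [ 0.3868 -0.3258  0.3232] xang -64.9 ydir [ 0.001 -0.001 -1.   ] F [ 0.3 -1.4  0.2] w 0.031 q [-0.92  0.25  1.59 -0.    1.3   0.21]
shift mm [-47.1  23.2 318.3]
```

```bash
python3 -m creep '[[[-7,0,46],0,0],[[-7,0,46],0,0],[[-7,0,46],0,0],[[-7,0,46],0,0],[[-7,0,46],0,0],[[-7,0,46],0,0],[[-5,0,42],0,0],[[0,0,0],-0.15,0]]'; python3 -m creep '[[[0,0,0],-0.15,0],[[0,0,0],-0.15,0],[[0,0,0],-0.15,0],[[0,0,0],-0.15,0],[[0,0,0],-0.15,0],[[0,0,0],-0.15,0],[[0,0,0],-0.15,0],[[0,0,0],-0.15,0]]';python3 -m creep '[[[0,0,0],-0.15,0],[[0,0,0],-0.15,0],[[0,0,0],-0.15,0],[[0,0,0],0,0]]'; python3 d.py .655 -.148 .2
```

```text
time: 2.1
position: [0.6575, -0.1454, 0.3217]
tool_rot: [-0.624, 0.33, -0.331, 0.626]
ft_force: [-0.7, -0.3, -0.6]
grip_width: 0.0005
time: 2.9
position: [0.6535, -0.1491, 0.3225]
tool_rot: [-0.703, -0.079, 0.08, 0.703]
ft_force: [-0.5, 0.4, -0.2]
grip_width: 0.0005
time: 3.3
position: [0.6535, -0.1491, 0.3225]
tool_rot: [-0.668, -0.232, 0.232, 0.668]
ft_force: [0.1, -0.2, 0.2]
grip_width: 0.0005
t 3.3 pos [ 0.6535 -0.1491  0.3225] xang 38.3 ydir [-0.  0. -1.] F [ 0.1 -0.2  0.2] w 0.0005 q [-0.39  0.51  1.18 -0.    1.45 -1.06]
shift mm [ 1.900e+00  1.225e+02 -1.000e-01]
```

```bash
python3 -m creep '[[[1,50,0],0,0],[[0,50,0],0,0],[[0,50,0],0,0],[[0,30,0],0,0],[[0,0,0],0,0]]'; python3 d.py .655 -.148 .05; python3 - <<'E'
from h import *
s=Cam("scene"); s.crop("pics/s4.png",270,180,140,120,5)
t=Cam("top"); t.crop("pics/t4.png",290,130,140,120,5)
E
```

```text
time: 3.8
position: [0.6506, -0.147, 0.137]
tool_rot: [-0.665, -0.228, 0.234, 0.671]
ft_force: [-0.3, -0.1, 0.6]
grip_width: 0.0004
t 3.8 pos [ 0.6506 -0.147   0.137 ] xang 38.2 ydir [-0.011  0.005 -1.   ] F [-0.3 -0.1  0.6] w 0.0004 q [-0.39  0.68  1.38  0.    1.08 -1.06]
shift mm [ 3.4 86.9 -4.4]
```

View pics/s4.png

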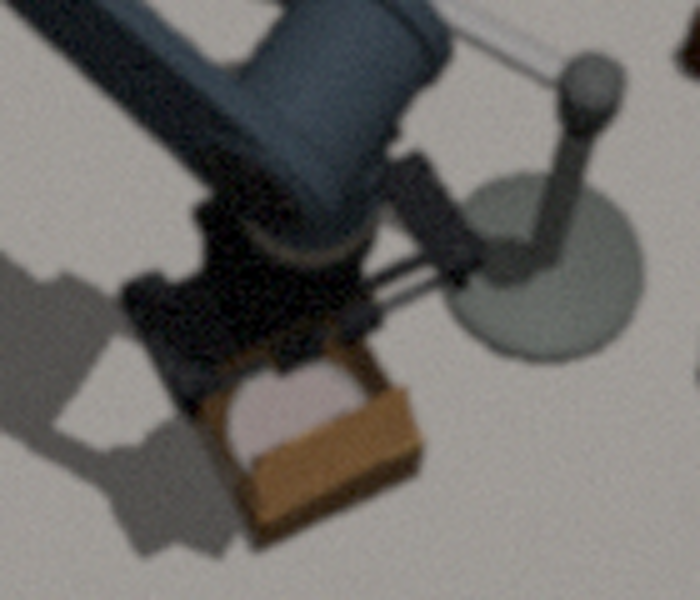

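View pics/t4.png

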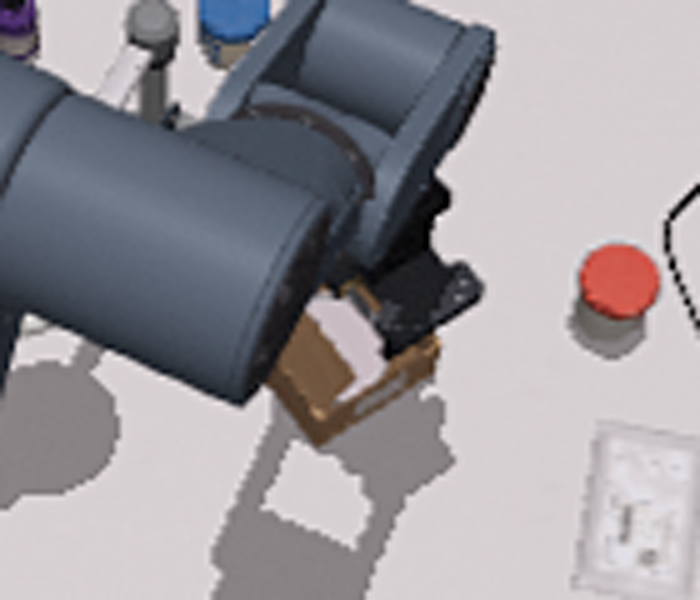

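```bash
python3 -m creep '[[[3,30,-2],0,0],[[0,32,0],0,0],[[0,3,0],0,0],[[0,0,0],0,0]]'; python3 d.py .655 -.148 .071
```

```text
time: 4.3
position: [0.6591, -0.1486, 0.0794]
tool_rot: [0.669, 0.233, -0.231, -0.667]
ft_force: [-0.4, 0.3, 0.1]
grip_width: 0.0003
t 4.3 pos [ 0.6591 -0.1486  0.0794] xang 38.3 ydir [ 0.002 -0.001 -1.   ] F [-0.4  0.3  0.1] w 0.0003 q [-0.39  0.76  1.41  0.    0.97 -1.06]
shift mm [-2.9  8.3  3.1]
```

```bash
python3 -m creep '[[[-2,8,5],0,0],[[0,0,12],0,0],[[0,0,12],0,0],[[0,0,12],0,0],[[0,0,12],0,0],[[0,0,10],0,0],[[0,0,3],0,0],[[0,0,0],0,0]]'; python3 d.py .615 -.0967 .071;  python3 - <<'E'
from h import *
s=Cam("scene"); s.crop("pics/s5.png",270,180,140,120,5)
E
```

```text
time: 5.1
position: [0.6167, -0.0981, 0.0709]
tool_rot: [0.669, 0.233, -0.232, -0.667]
ft_force: [2.8, -3.8, 4.7]
grip_width: 0.0005
t 5.1 pos [ 0.6167 -0.0981  0.0709] xang 38.4 ydir [ 0.004 -0.002 -1.   ] F [ 2.8 -3.8  4.7] w 0.0005 q [-0.34  0.72  1.55 -0.    0.87 -1.01]
shift mm [-0.5 -0.1  2.2]
```

View pics/s5.png

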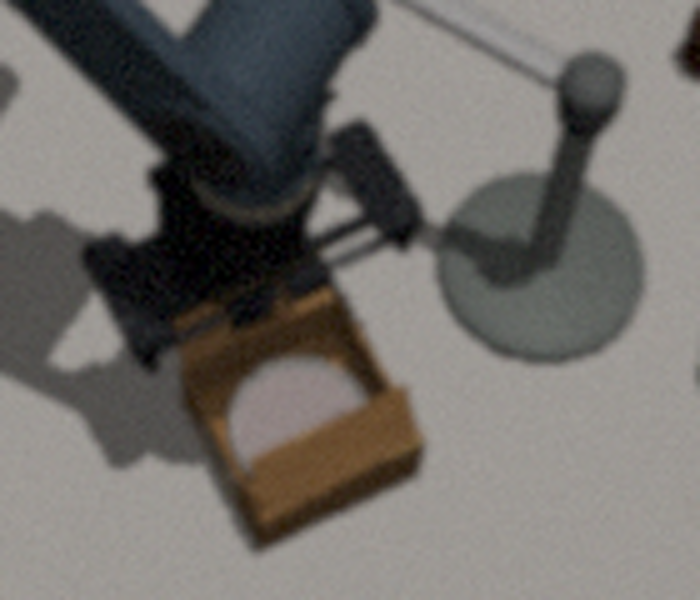

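```bash
python3 -m creep '[[[0,0,5],0,0],[[0,0,1],0,0],[[0,-20,0],0,0],[[0,-30,0],0,0],[[0,0,-35],0,0],[[0,0,-30],0,0],[[0,0,0],0,0]]'; python3 d.py .655 -.148 .071
```

```text
time: 5.85
position: [0.6533, -0.1459, 0.1192]
tool_rot: [0.668, 0.232, -0.231, -0.668]
ft_force: [-0.4, 0.3, -1.2]
grip_width: 0.0001
t 5.85 pos [ 0.6533 -0.1459  0.1192] xang 38.2 ydir [ 0.001  0.    -1.   ] F [-0.4  0.3 -1.2] w 0.0001 q [-0.39  0.7   1.4   0.    1.04 -1.05]
shift mm [ 0.  48.2 -2.6]
```

```bash
python3 -m creep '[[[0,30,-2],0,0],[[0,18,0],0,0],[[0,0,0],0,0],[[0,0,-12],0,0],[[0,0,-12],0,0],[[0,0,-12],0,0],[[0,0,-12],0,0],[[0,0,-12],0,0]]'; python3 -m creep '[[[0,0,-8],0,0],[[0,0,-3],0,0],[[0,0,0],0,0]]';python3 d.py .698 -.204 .071;  python3 - <<'E'
from h import *
s=Cam("scene"); s.crop("pics/s6.png",270,180,140,120,5)
E
```

```text
time: 6.65
position: [0.6902, -0.1924, 0.0717]
tool_rot: [-0.667, -0.231, 0.232, 0.669]
ft_force: [-1.7, 2.6, 0.3]
grip_width: 0.0006
time: 6.95
position: [0.697, -0.2011, 0.0718]
tool_rot: [-0.667, -0.232, 0.232, 0.668]
ft_force: [-2.8, 2.7, 2.6]
grip_width: 0.0003
t 6.95 pos [ 0.697  -0.2011  0.0718] xang 38.3 ydir [-0.001  0.001 -1.   ] F [-2.8  2.7  2.6] w 0.0003 q [-0.43  0.83  1.26  0.    1.05 -1.1 ]
shift mm [-1.   0.8 -2.8]
```

View pics/s6.png

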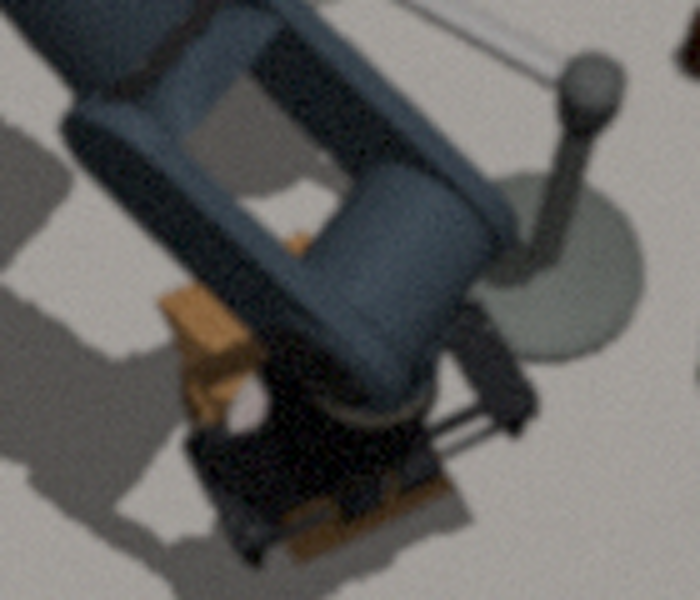

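```bash
python3 -m creep '[[[0,0,-6],0,0],[[0,0,-2],0,0],[[0,-20,0],0,0],[[0,-50,0],0,0],[[0,-50,0],0,0],[[0,-50,-40],0,0],[[0,-50,-40],0,0],[[0,-50,-40],0,0]]'; python3 d.py .698 -.204 .071;  python3 - <<'E'
from h import *
s=Cam("scene"); s.crop("pics/s7.png",270,180,140,120,5)
t=Cam("top"); t.crop("pics/t7.png",290,130,140,120,5)
E
```

```text
time: 7.8
position: [0.7616, -0.2826, 0.3115]
tool_rot: [0.669, 0.233, -0.231, -0.666]
ft_force: [1.2, -0.8, -0.5]
grip_width: 0.0005
t 7.8 pos [ 0.7616 -0.2826  0.3115] xang 38.3 ydir [ 0.004 -0.003 -1.   ] F [ 1.2 -0.8 -0.5] w 0.0005 q [-0.49  0.76  0.74 -0.    1.64 -1.16]
shift mm [ -1.3 240.1 102.3]
```

View pics/s7.png

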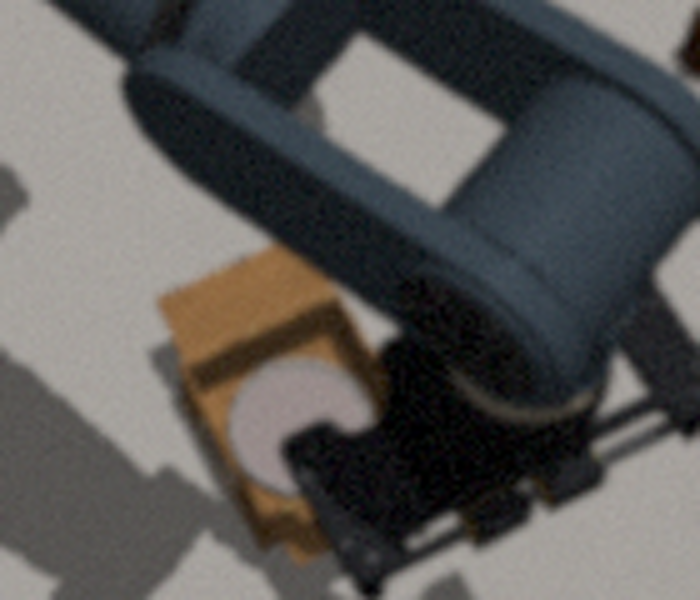

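View pics/t7.png

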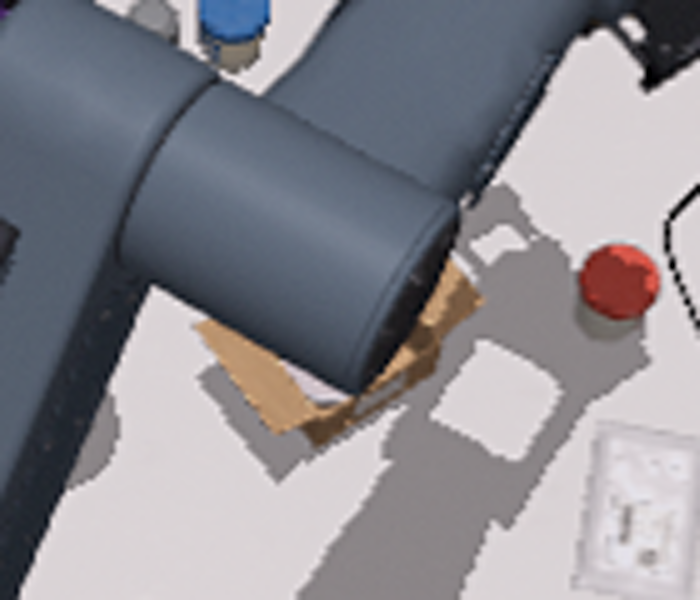

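```bash
python3 -m creep '[[[0,-40,0],-0.15,0],[[0,-40,0],-0.15,0],[[0,-30,0],-0.15,0],[[0,-10,0],-0.15,0],[[0,0,0],-0.15,0],[[0,0,0],-0.15,0],[[0,0,0],-0.15,0],[[0,0,0],-0.06,0]]'; python3 d.py .66 .24 .43
```

```text
time: 8.7
position: [0.7608, -0.2817, 0.4277]
tool_rot: [-0.445, -0.55, 0.55, 0.444]
ft_force: [0.7, 0.2, 0.4]
grip_width: 0.0007
t 8.7 pos [ 0.7608 -0.2817  0.4277] xang 102.1 ydir [ 0.001 -0.001 -1.   ] F [0.7 0.2 0.4] w 0.0007 q [-0.49  0.74  0.49 -0.    1.91 -2.27]
shift mm [531.2  -3.  -11.1]
```

```bash
python3 -m creep '[[[50,0,0],0,0],[[50,0,0],0,0],[[50,0,0],0,0],[[50,0,0],0,0],[[50,0,0],0,0],[[50,0,0],0,0],[[50,0,0],0,0],[[50,0,0],0,0]]'; python3 -m creep '[[[50,0,0],0,0],[[50,0,0],0,0],[[30,0,0],0,0],[[0,0,0],0,0]]'; python3 d.py .66 .24 .5
```

```text
time: 9.5
position: [0.6775, 0.1119, 0.4282]
tool_rot: [0.446, 0.549, -0.549, -0.445]
ft_force: [0.3, -0.2, -1.1]
grip_width: 0.0003
time: 9.9
position: [0.6497, 0.2422, 0.4282]
tool_rot: [0.444, 0.551, -0.55, -0.444]
ft_force: [0.9, -0.9, -0.3]
grip_width: 0.0003
t 9.9 pos [0.6497 0.2422 0.4282] xang 102.3 ydir [ 0.001  0.001 -1.   ] F [ 0.9 -0.9 -0.3] w 0.0003 q [ 0.2   0.5   0.93  0.    1.71 -1.59]
shift mm [ -4.3 -71.8  -9.7]
```

```bash
python3 -m creep '[[[0,-50,0],0,0],[[0,-50,0],0,0],[[0,-50,0],0,0],[[0,-50,0],0,0],[[0,-50,0],0,0],[[0,-50,0],0,0]]'; python3 d.py .66 .24 .5
```

```text
time: 10.5
position: [0.6206, 0.2244, 0.6871]
tool_rot: [0.449, 0.555, -0.543, -0.443]
ft_force: [0.7, -0.4, -1.1]
grip_width: 0.0005
t 10.5 pos [0.6206 0.2244 0.6871] xang 101.8 ydir [ 0.018  0.007 -1.   ] F [ 0.7 -0.4 -1.1] w 0.0005 q [ 0.18  0.52  0.22  0.01  2.37 -1.6 ]
shift mm [  6.6 187.9 -38.2]
```

```bash
python3 -m creep '[[[0,-20,-45],0,0],[[0,-20,-45],0,0],[[0,-20,-45],0,0],[[0,-20,-45],0,0]]'; python3 d.py .66 .24 .5
```

```text
time: 10.9
position: [0.6859, 0.2235, 0.6631]
tool_rot: [0.469, 0.586, -0.51, -0.421]
ft_force: [0.0, -0.3, -0.1]
grip_width: 0.0006
t 10.9 pos [0.6859 0.2235 0.6631] xang 101.8 ydir [ 0.12   0.04  -0.992] F [ 0.  -0.3 -0.1] w 0.0006 q [ 0.15  0.57  0.22  0.03  2.23 -1.61]
shift mm [ 19.  159.3  42.4]
```

```bash
python3 -m creep '[[[0,-45,-20],0,0],[[0,-45,-20],0,0],[[0,-45,-20],0,0]]'; python3 d.py .66 .24 .5;  python3 - <<'E'
from h import *
t=Cam("top"); print(t.at([[200,92],[330,97],[600,108]],0.0), t.at([[330,80]],0.1))
E
```

```text
time: 11.2
position: [0.6495, 0.2068, 0.7238]
tool_rot: [0.482, 0.607, -0.486, -0.405]
ft_force: [0.2, 0.0, 0.5]
grip_width: 0.0007
t 11.2 pos [0.6495 0.2068 0.7238] xang 102.0 ydir [ 0.191  0.064 -0.98 ] F [0.2 0.  0.5] w 0.0007 q [ 0.13  0.48  0.22  0.05  2.24 -1.62]
shift mm [ 25.2 223.4  28. ]
[[ 1.11827636  0.53956025  0.        ]
 [ 1.12893818 -0.01768967  0.        ]
 [ 1.13583071 -1.12764269  0.        ]] [[ 1.13890349 -0.01609268  0.1       ]]
```

```bash
python3 -m creep '[[[0,-45,-20],0,0],[[0,-45,-20],0,0],[[0,-45,-20],0,0],[[0,-45,-20],0,0],[[0,-45,-20],0,0],[[0,-45,-20],0,0],[[0,-45,-20],0,0],[[0,-45,-20],0,0]]'; python3 d.py .66 .24 .5
```

```text
time: 12.05
position: [0.5466, 0.1593, 0.8524]
tool_rot: [0.512, 0.654, -0.423, -0.362]
ft_force: [-0.1, 0.6, -0.6]
grip_width: 0.0002
t 12.05 pos [0.5466 0.1593 0.8524] xang 102.3 ydir [ 0.364  0.117 -0.924] F [-0.1  0.6 -0.6] w 0.0002 q [ 0.03  0.27  0.22  0.14  2.27 -1.64]
shift mm [ 40.6 376.4  16.5]
```

```bash
python3 -m creep '[[[0,-30,-40],0,0],[[0,-30,-40],0,0],[[0,-30,-40],0,0],[[0,-30,-40],0,0],[[0,-30,-40],0,0],[[0,-30,-40],0,0],[[0,-30,-40],0,0],[[0,-30,-40],0,0]]'; python3 d.py .66 .24 .5
```

```text
time: 12.85
position: [0.5717, 0.1434, 0.9059]
tool_rot: [0.545, 0.702, -0.343, -0.305]
ft_force: [0.4, 0.3, -0.3]
grip_width: 0.0003
t 12.85 pos [0.5717 0.1434 0.9059] xang 102.8 ydir [ 0.555  0.17  -0.814] F [ 0.4  0.3 -0.3] w 0.0003 q [-0.05  0.22  0.22  0.23  2.1  -1.65]
shift mm [ 53.  395.9 149.5]
```

```bash
sed -i 's/^if len/print("xdir",np.round(m[:,0],3),"zdir",np.round(m[:,2],3))\nif len/' d.py; python3 -m creep '[[[0,-30,-40],0,0],[[0,-30,-40],0,0],[[0,-30,-40],0,0],[[0,-30,-40],0,0],[[0,-30,-40],0,0]]'; python3 d.py .48 .12 .5
```

```text
time: 13.35
position: [0.5567, 0.1279, 0.9578]
tool_rot: [0.563, 0.727, -0.289, -0.265]
ft_force: [0.5, -0.1, 0.6]
grip_width: 0.0002
t 13.35 pos [0.5567 0.1279 0.9578] xang 103.0 ydir [ 0.666  0.198 -0.719] F [ 0.5 -0.1  0.6] w 0.0002 q [-0.12  0.16  0.22  0.31  2.02 -1.65]
xdir [-0.225  0.973  0.059] zdir [-0.711 -0.122 -0.693]
shift mm [-17.4 276.5 372.5]
```

```bash
cat > k.py <<'E'
import numpy as np
D=[(.5285,1.4339,.2659,-.5648,.2216),(.25,1.59,.3868,-.3258,.3232),(.51,1.18,.6535,-.1491,.3225),(.83,1.26,.697,-.2011,.0718),(.5,.93,.6497,.2422,.4282),(.74,.49,.7608,-.2817,.4277),(.72,1.55,.6167,-.0981,.0709)]
A=[];b=[]
for a,c,x,y,z in D:
    r=np.sqrt(x*x+y*y-.108**2)
    A+= [[1,0,np.sin(a),np.sin(a+c)],[0,1,np.cos(a),np.cos(a+c)]]; b+=[r,z]
s,res,_,_=np.linalg.lstsq(np.array(A),np.array(b),rcond=None); print("r0,h-L3,L1,L2",s.round(4),res)
E
python3 k.py
```

```text
r0,h-L3,L1,L2 [-0.005  -0.1064  0.5521  0.3931] [0.00951781]
```

```bash
cat >> k.py <<'E'
A=[];b=[]
for a,c,x,y,z in D:
    r=np.sqrt(x*x+y*y-.110**2); s_=np.sin;c_=np.cos
    A+= [[1,0,s_(a),s_(a+c),c_(a+c),c_(a)],[0,1,c_(a),c_(a+c),-s_(a+c),-s_(a)]]; b+=[r,z]
s,res,_,_=np.linalg.lstsq(np.array(A),np.array(b),rcond=None); print(s.round(4),np.round(np.array(A)@s-b,4))
E
python3 k.py
```

```text
r0,h-L3,L1,L2 [-0.005  -0.1064  0.5521  0.3931] [0.00951781]
[-2.000e-04 -3.190e-02  5.869e-01  3.937e-01  1.129e-01 -1.900e-03] [ 0.0004 -0.0003 -0.0009  0.0005  0.001  -0.0002  0.0004  0.0004  0.0006
 -0.0006 -0.0008  0.0003 -0.0006 -0.0001]
```

```bash
python3 d.py .56 .12 .85; python3 -m creep '[[[0,38,33],0,0],[[0,38,33],0,0],[[0,0,0],0.15,0],[[0,0,0],0.15,0],[[0,0,0],0.15,0],[[0,0,0],0.15,0],[[0,0,0],0.15,0],[[0,0,0],0.15,0]]'; python3 d.py .48 .12 .5
```

```text
t 13.35 pos [0.5567 0.1279 0.9578] xang 103.0 ydir [ 0.666  0.198 -0.719] F [ 0.5 -0.1  0.6] w 0.0002 q [-0.12  0.16  0.22  0.31  2.02 -1.65]
xdir [-0.225  0.973  0.059] zdir [-0.711 -0.122 -0.693]
shift mm [-14.8  78.1  73.2]
time: 14.15
position: [0.561, 0.1341, 0.875]
tool_rot: [0.633, 0.538, -0.013, -0.557]
ft_force: [0.4, -0.4, -0.1]
grip_width: 0.0002
t 14.15 pos [0.561  0.1341 0.875 ] xang 58.8 ydir [ 0.666  0.199 -0.719] F [ 0.4 -0.4 -0.1] w 0.0002 q [-0.11  0.02  0.66  0.28  1.73 -0.83]
xdir [0.421 0.695 0.582] zdir [-0.616  0.69  -0.379]
shift mm [-262.2  213.   182.3]
```

```bash
python3 -m creep '[[[0,0,0],0.15,0],[[0,0,0],0.15,0],[[0,0,0],0.15,0],[[0,0,0],0.15,0],[[0,0,0],0.15,0],[[0,0,0],0.15,0],[[0,0,0],0.15,0],[[0,0,0],0.15,0]]';python3 -m creep '[[[0,0,0],0.15,0],[[0,0,0],0.15,0],[[0,0,0],0.15,0],[[0,0,0],0.15,0],[[0,0,0],0.15,0],[[0,0,0],0.15,0],[[0,0,0],0.056,1]]'; python3 d.py .44 .07 .35
python3 - <<'E'
from h import *
s=Cam("scene");t=Cam("top")
s.crop("pics/s8.png",270,130,140,170,3.5);t.crop("pics/t8.png",255,120,160,140,5)
s.crop("pics/s8b.png",300,230,70,70,8)
E
```

```text
time: 14.95
position: [0.5611, 0.1341, 0.8749]
tool_rot: [-0.53, -0.129, -0.346, 0.763]
ft_force: [0.2, 0.2, -0.1]
grip_width: 0.0007
time: 15.65
position: [0.5611, 0.1341, 0.8749]
tool_rot: [-0.312, 0.236, -0.551, 0.738]
ft_force: [0.4, 0.0, 0.1]
grip_width: 0.0033
t 15.65 pos [0.5611 0.1341 0.8749] xang -73.6 ydir [ 0.666  0.199 -0.719] F [0.4 0.  0.1] w 0.0033 q [-0.11  0.02  0.66  0.28  1.73  1.33]
xdir [ 0.282 -0.959 -0.004] zdir [0.691 0.201 0.695]
shift mm [  29.4  284.3 -461.1]
```

View pics/s8.png

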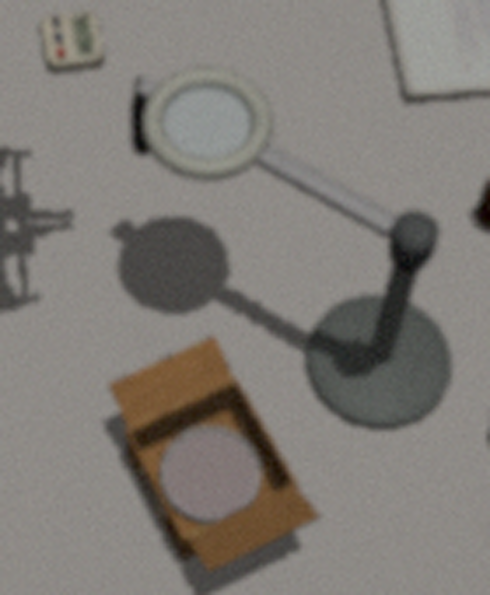

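View pics/t8.png

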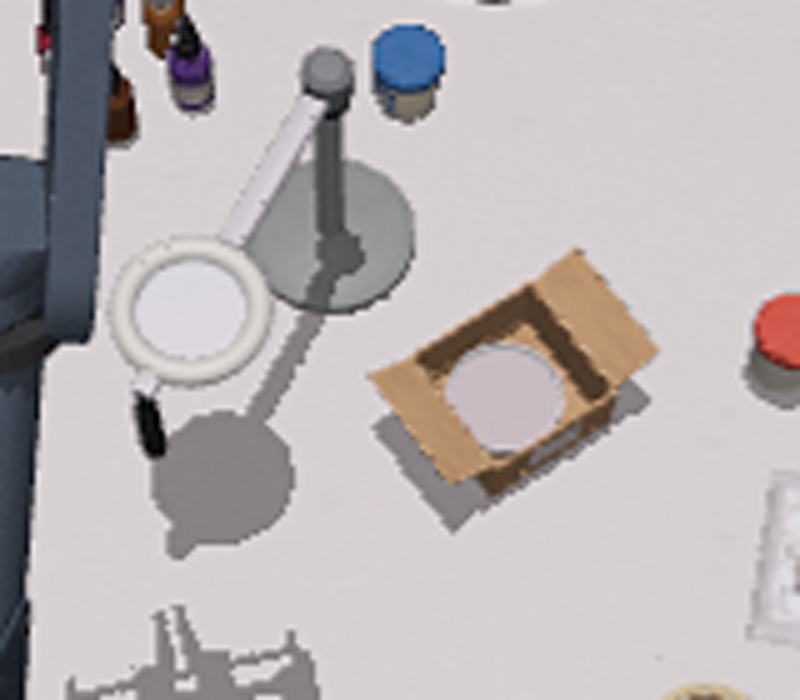

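View pics/s8b.png

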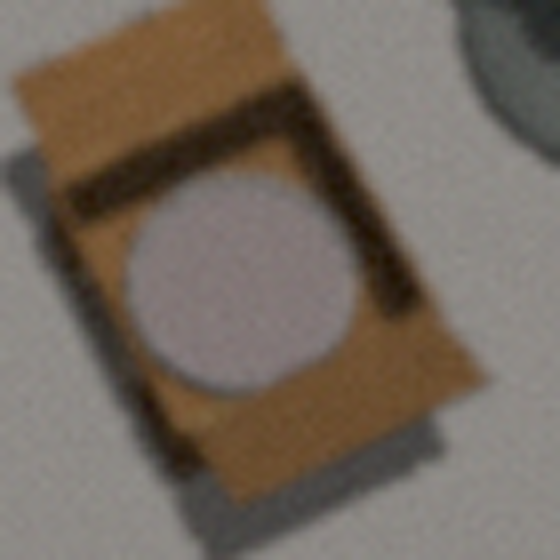

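Both flaps are folded well out and the dish is fully visible, at scene crop (242,280) and top crop (504,397). Now I'm measuring the dish, hub, lens and grip precisely.

```bash
cat > m2.py <<'E'
from h import *
s=Cam("scene");t=Cam("top")
f=lambda p,k,o:(np.array([p],float)+.5)/k-.5+o
r=lambda a:np.round(a,4).tolist()
print("dish",r(s.at(f((242,282),8,[300,230]),.017)),r(t.at(f((504,397),5,[255,120]),.017)))
def hsv(c,lo,hi,box,z):
    u0,v0,u1,v1=box; m=cv2.inRange(cv2.cvtColor(c.im,cv2.COLOR_RGB2HSV)[v0:v1,u0:u1],lo,hi)
    cs,_=cv2.findContours(m,cv2.RETR_EXTERNAL,cv2.CHAIN_APPROX_NONE); k=max(cs,key=cv2.contourArea)
    e=cv2.fitEllipse(cv2.convexHull(k)); print(c.n,"ell",np.round(e[0],1)+[u0,v0],np.round(e[1],1),r(c.at([np.array(e[0])+[u0,v0]],z)))
print("hub",r(s.at(f((414,236),3.5,[270,130]),.259)),r(t.at(f((328,70),5,[255,120]),.259)))
print("lens",r(s.at(f((207,122),3.5,[270,130]),.246)),r(t.at(f((191,310),5,[255,120]),.246)))
print("grip bot/top",tri(s,f((139,152),3.5,[270,130])[0],t,f((155,456),5,[255,120])[0]),tri(s,f((139,92),3.5,[270,130])[0],t,f((146,392),5,[255,120])[0]))
print("post foot",r(s.at(f((378,361),3.5,[270,130]),.022)),r(t.at(f((334,237),5,[255,120]),.022)))
E
python3 m2.py
```

```text
dish [[0.6579, -0.1462, 0.017]] [[0.6551, -0.1438, 0.017]]
hub [[0.7912, -0.0111, 0.259]] [[0.7866, -0.0026, 0.259]]
lens [[0.6091, 0.0729, 0.246]] [[0.6041, 0.0759, 0.246]]
grip bot/top (array([0.54351804, 0.10312049, 0.1327926 ]), np.float64(0.0005411179875919324)) (array([0.5463703 , 0.10007703, 0.23550671]), np.float64(0.0026164872452224793))
post foot [[0.7911, -0.01, 0.022]] [[0.7809, -0.0053, 0.022]]
```

```bash
python3 d.py .514 .093 .35
```

```text
t 15.85 pos [0.5612 0.1341 0.8747] xang -73.4 ydir [ 0.665  0.199 -0.72 ] F [ 0.3 -0.1  0. ] w 0.0169 q [-0.11  0.02  0.66  0.27  1.73  1.32]
xdir [ 0.286 -0.958 -0.   ] zdir [0.69  0.206 0.694]
shift mm [  26.1  338.1 -405.2]
```

```bash
python3 -m creep '[[[2,33,-37],0,1],[[2,33,-37],0,1],[[2,33,-37],0,1],[[2,33,-37],0,1],[[2,33,-37],0,1]]'; python3 d.py .514 .093 .35
```

```text
time: 16.35
position: [0.5453, 0.1195, 0.6254]
tool_rot: [-0.313, 0.234, -0.55, 0.738]
ft_force: [0.7, -0.7, -0.7]
grip_width: 0.0565
t 16.35 pos [0.5453 0.1195 0.6254] xang -73.4 ydir [ 0.665  0.198 -0.72 ] F [ 0.7 -0.7 -0.7] w 0.0565 q [-0.15 -0.13  1.45  0.34  1.13  1.09]
xdir [ 0.286 -0.958 -0.   ] zdir [0.69  0.206 0.694]
shift mm [  16.5  172.1 -218.3]
```

```bash
python3 -m creep '[[[3,28,-36],0,1],[[3,28,-36],0,1],[[3,28,-36],0,1]]'; python3 d.py .514 .093 .35
```

```text
time: 16.65
position: [0.5292, 0.1054, 0.4904]
tool_rot: [-0.313, 0.234, -0.55, 0.738]
ft_force: [0.4, -0.2, -0.7]
grip_width: 0.08
t 16.65 pos [0.5292 0.1054 0.4904] xang -73.4 ydir [ 0.665  0.198 -0.72 ] F [ 0.4 -0.2 -0.7] w 0.08 q [-0.21 -0.12  1.78  0.46  0.84  0.88]
xdir [ 0.285 -0.958  0.   ] zdir [0.69  0.206 0.694]
shift mm [   7.5   88.4 -110.5]
```

```bash
python3 -m creep '[[[3,24,-30],0,1],[[2,22,-28],0,1],[[2,22,-28],0,1],[[1,20,-24],0,1]]'; python3 d.py .514 .093 .28
```

```text
time: 17.05
position: [0.514, 0.0924, 0.3506]
tool_rot: [-0.314, 0.234, -0.55, 0.738]
ft_force: [0.6, 0.3, -0.3]
grip_width: 0.0867
t 17.05 pos [0.514  0.0924 0.3506] xang -73.4 ydir [ 0.665  0.197 -0.721] F [ 0.6  0.3 -0.3] w 0.0867 q [-0.26  0.01  2.07  0.82  0.52  0.41]
xdir [ 0.285 -0.959  0.   ] zdir [0.691 0.205 0.693]
shift mm [ -0.5  51.  -48.8]
```

```bash
python3 -m creep '[[[0,11,-11],0,1],[[0,11,-11],0,1],[[0,11,-11],0,1],[[0,11,-11],0,1],[[0,11,-11],0,1]]'; python3 d.py .514 .093 .22
```

```text
time: 17.55
position: [0.5136, 0.092, 0.274]
tool_rot: [-0.314, 0.234, -0.55, 0.738]
ft_force: [0.5, 0.4, 0.1]
grip_width: 0.0868
t 17.55 pos [0.5136 0.092  0.274 ] xang -73.4 ydir [ 0.665  0.197 -0.72 ] F [0.5 0.4 0.1] w 0.0868 q [-0.26  0.17  2.2   1.35  0.38 -0.18]
xdir [ 0.285 -0.958  0.001] zdir [0.69  0.206 0.694]
shift mm [ -0.9  39.3 -37. ]
```

```bash
python3 -m creep '[[[0,11,-11],0,1],[[0,11,-11],0,1],[[0,11,-11],0,1],[[0,11,-11],0,1]]'; python3 d.py .514 .093 .155
python3 - <<'E'
from h import *
s=Cam("scene");t=Cam("top")
s.crop("pics/s9.png",250,100,160,130,5);t.crop("pics/t9.png",235,110,160,140,5)
E
```

```text
time: 17.95
position: [0.5126, 0.0916, 0.2117]
tool_rot: [-0.314, 0.234, -0.55, 0.738]
ft_force: [-0.1, 0.2, -0.2]
grip_width: 0.0869
t 17.95 pos [0.5126 0.0916 0.2117] xang -73.4 ydir [ 0.665  0.197 -0.72 ] F [-0.1  0.2 -0.2] w 0.0869 q [-0.26  0.34  2.28  1.98  0.41 -0.86]
xdir [ 0.285 -0.959  0.001] zdir [0.69  0.206 0.694]
shift mm [ -1.   42.  -38.1]
```

View pics/s9.png

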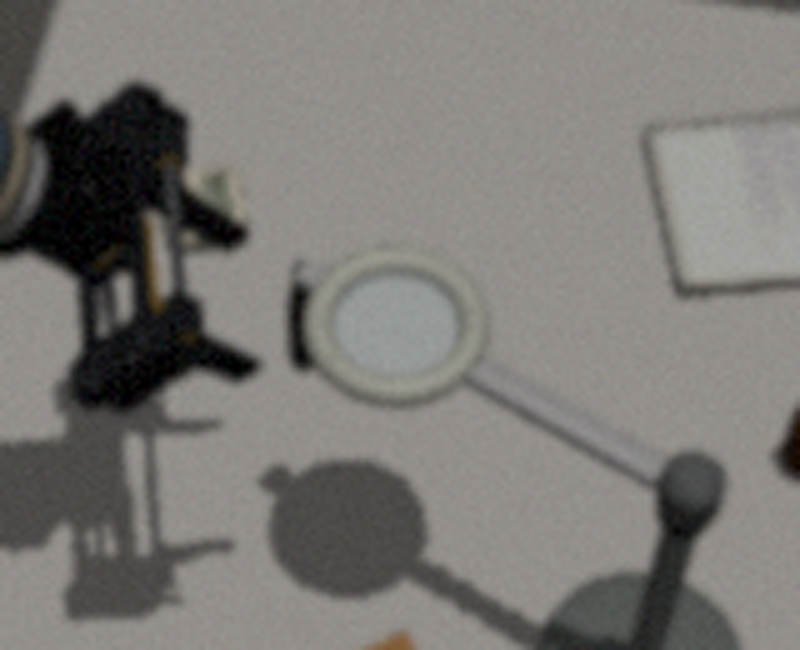

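View pics/t9.png

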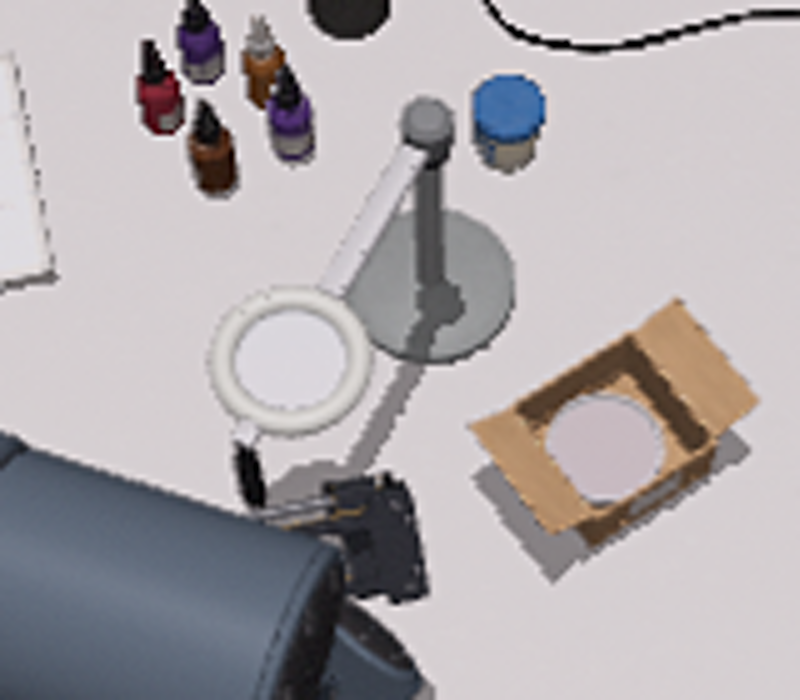

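The open gripper is level with the grip and short of the ring, and nothing is touching. I'll lower it, then move forward onto the rod.

```bash
python3 -m creep '[[[0,11,-10],0,1],[[0,11,-10],0,1],[[0,11,-10],0,1],[[0,9,-8],0,1],[[0,0,0],0,1]]'; python3 d.py .5567 .1058 .152
```

```text
time: 18.55
position: [0.514, 0.0928, 0.1547]
tool_rot: [-0.314, 0.235, -0.55, 0.738]
ft_force: [0.4, 0.3, 0.1]
grip_width: 0.0871
t 18.55 pos [0.514  0.0928 0.1547] xang -73.4 ydir [ 0.663  0.199 -0.721] F [0.4 0.3 0.1] w 0.0871 q [-0.26  0.53  2.34  2.36  0.54 -1.28]
xdir [ 0.285 -0.958 -0.003] zdir [0.692 0.204 0.693]
shift mm [-0.3 32.8 30.3]
```

```bash
python3 -m creep '[[[0,9,8],0,1],[[0,9,8],0,1],[[0,9,8],0,1],[[0,6,6],0,1],[[0,0,0],0,1]]'; python3 d.py .5567 .1058 .152
python3 - <<'E'
from h import *
s=Cam("scene");t=Cam("top")
s.crop("pics/s10.png",270,120,110,90,7);t.crop("pics/t10.png",255,130,110,90,7)
E
```

```text
time: 19.05
position: [0.5583, 0.1059, 0.1534]
tool_rot: [-0.313, 0.233, -0.55, 0.738]
ft_force: [-0.1, -0.2, -1.0]
grip_width: 0.0868
t 19.05 pos [0.5583 0.1059 0.1534] xang -73.4 ydir [ 0.667  0.199 -0.718] F [-0.1 -0.2 -1. ] w 0.0868 q [-0.19  0.54  2.23  2.34  0.46 -1.18]
xdir [ 0.287 -0.958  0.   ] zdir [0.688 0.206 0.696]
shift mm [-0.3 -0.1 -2.1]
```

View pics/s10.png

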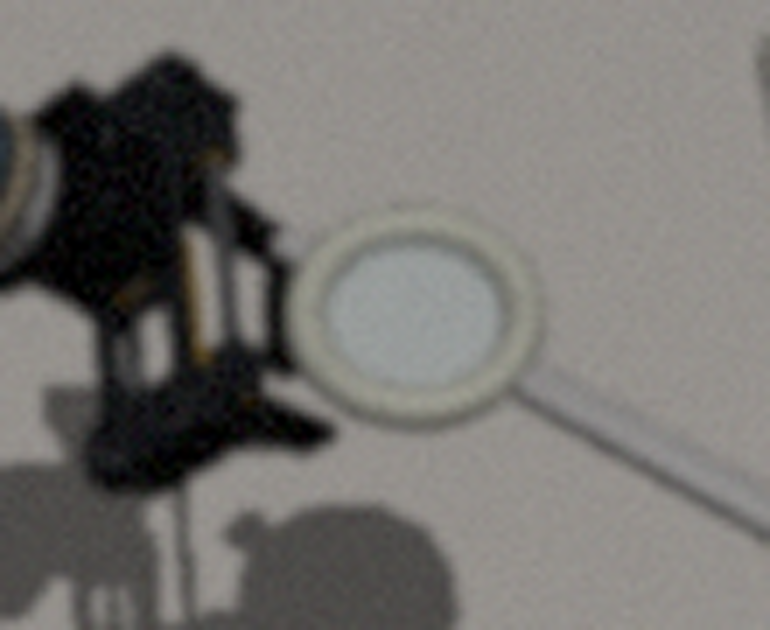

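View pics/t10.png

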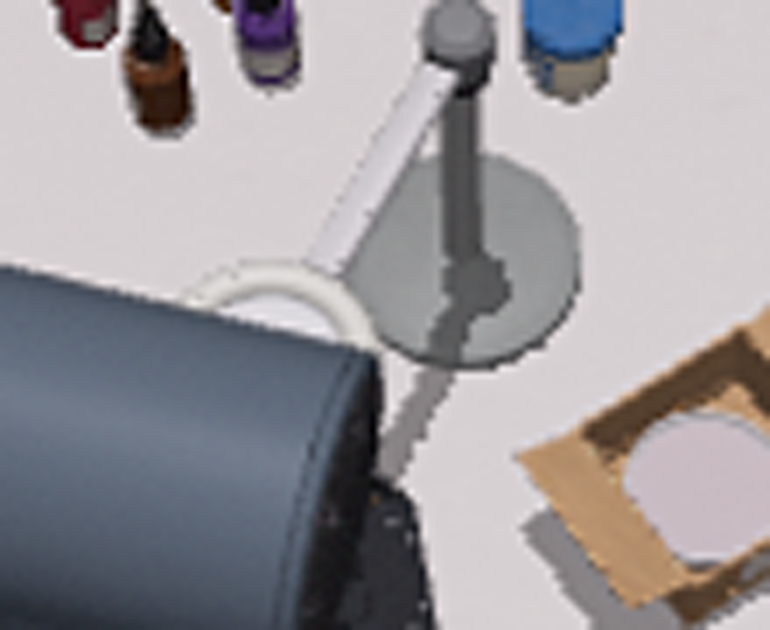

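The rod sits between the open fingers (scene crop, rod at about (283,310), fingers at (265,225) and (310,430)), and the ring is clear. Closing gently.

```bash
python3 -m creep '[[[0,0,0],0,0],[[0,0,0],0,0],[[0,0,0],0,0],[[0,0,0],0,0],[[0,0,0],0,0],[[0,0,0],0,0]]' 10; python3 d.py .5567 .1058 .152
```

```text
time: 19.75
position: [0.5564, 0.1055, 0.1524]
tool_rot: [-0.313, 0.234, -0.55, 0.738]
ft_force: [-0.2, 0.0, 0.1]
grip_width: 0.047
t 19.75 pos [0.5564 0.1055 0.1524] xang -73.4 ydir [ 0.664  0.199 -0.72 ] F [-0.2  0.   0.1] w 0.047 q [-0.19  0.54  2.23  2.34  0.46 -1.18]
xdir [ 0.285 -0.958 -0.001] zdir [0.691 0.205 0.693]
shift mm [-0.2  0.5 -0. ]
```

```bash
python3 -m creep '[[[0,0,0],0,0],[[0,0,0],0,0],[[0,0,0],0,0],[[0,0,0],0,0],[[0,0,0],0,0],[[0,0,0],0,0],[[0,0,0],0,0]]' 10; cat > arc.py <<'E'
from h import *
C=np.array([.787,-.006]); o=robot.get_obs(); m=R.from_quat(o["tool_rot"]).as_matrix()
p=np.array(o["position"]); g=p-.019*m[:,1]
v=g[:2]-C; print("grasp pt",g.round(4),"R",np.linalg.norm(v).round(4),"az",np.degrees(np.arctan2(v[1],v[0]))%360, "w",o["grip_width"],"F",np.round(o["ft_force"],1))
import sys
a0=np.radians(float(sys.argv[1])); st=np.radians(float(sys.argv[2]));n=int(sys.argv[3]);Rr=float(sys.argv[4])
P=g.copy()
for i in range(n):
    a=a0+st*(i+1); T=np.r_[C+Rr*np.array([np.cos(a),np.sin(a)]),g[2]]
    print(np.round(1000*m.T@(T-P),1)); P=T
E
python3 arc.py 156 6 12 .267
```

```text
time: 20.45
position: [0.5563, 0.1057, 0.1524]
tool_rot: [-0.314, 0.234, -0.55, 0.738]
ft_force: [0.3, 0.6, 0.1]
grip_width: 0.0174
grasp pt [0.5437 0.1019 0.1661] R 0.2662 az 156.08231737095247 w 0.017402091053272624 F [0.3 0.6 0.1]
[ 21.3 -12.1 -12.5]
[ 23.8 -10.2 -10.5]
[25.2 -8.4 -8.7]
[26.3 -6.5 -6.7]
[27.2 -4.6 -4.7]
[27.7 -2.6 -2.6]
[27.9 -0.6 -0.5]
[27.9  1.5  1.6]
[27.5  3.5  3.7]
[26.8  5.4  5.7]
[25.8  7.4  7.7]
[24.6  9.2  9.6]
```

```bash
python3 -m creep '[[[11,-6,-6],0,0],[[11,-6,-6],0,0],[[12,-5,-5],0,0],[[12,-5,-5],0,0],[[25,-8,-9],0,0],[[0,0,0],0,0]]'; python3 arc.py 174 6 9 .267; python3 d.py 0 0 0|head -1
```

```text
time: 21.05
position: [0.5341, 0.0231, 0.1519]
tool_rot: [-0.314, 0.236, -0.551, 0.736]
ft_force: [-5.1, -2.2, 3.7]
grip_width: 0.0176
grasp pt [0.5215 0.0194 0.1656] R 0.2667 az 174.54459953669848 w 0.0176282416641253 F [-5.1 -2.2  3.7]
[23.9 -6.  -6.2]
[27.2 -4.5 -4.6]
[27.7 -2.5 -2.5]
[27.9 -0.5 -0.4]
[27.9  1.5  1.7]
[27.5  3.5  3.8]
[26.8  5.5  5.8]
[25.8  7.4  7.8]
[24.5  9.2  9.7]
t 21.05 pos [0.5341 0.0231 0.1519] xang -73.6 ydir [ 0.663  0.196 -0.722] F [-5.1 -2.2  3.7] w 0.0176 q [-0.45  0.53  2.29  2.08  0.56 -1.16]
```

```bash
python3 -m creep '[[[24,-6,-6],0,0],[[27,-5,-5],0,0],[[27,-2,-3],0,0],[[28,-1,0],0,0],[[0,0,0],0,0]]'; python3 arc.py 198 6 5 .267; python3 d.py 0 0 0|head -1
python3 - <<'E'
from h import *
s=Cam("scene")
s.crop("pics/s11.png",270,130,130,150,4)
E
```

```text
time: 21.55
position: [0.547, -0.0869, 0.152]
tool_rot: [-0.315, 0.235, -0.553, 0.735]
ft_force: [-4.1, -3.8, 0.9]
grip_width: 0.0175
grasp pt [ 0.5344 -0.0905  0.1657] R 0.2664 az 198.5012607481797 w 0.01751049908391309 F [-4.1 -3.8  0.9]
[25.5  1.2  1.2]
[27.5  3.7  3.7]
[26.8  5.6  5.8]
[25.8  7.5  7.8]
[24.5  9.4  9.7]
t 21.55 pos [ 0.547  -0.0869  0.152 ] xang -73.8 ydir [ 0.664  0.191 -0.723] F [-4.1 -3.8  0.9] w 0.0175 q [-0.7   0.54  2.19  1.68  0.62 -0.96]
```

View pics/s11.png

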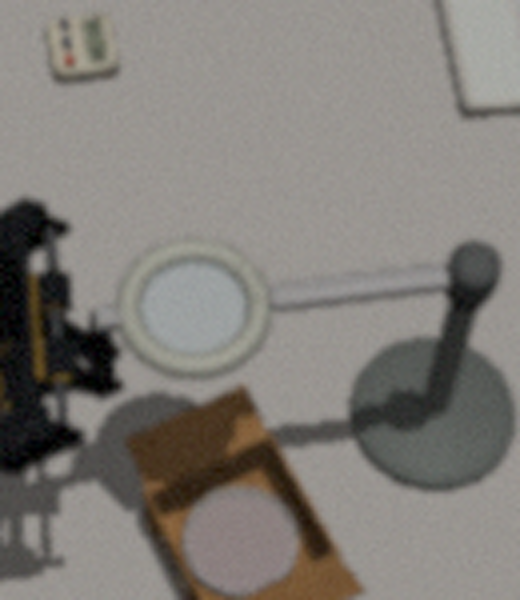

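The arm follows the grip, with the ring at scene crop (195,308). Continuing to the dish.

```bash
python3 -m creep '[[[25,1,1],0,0],[[27,4,4],0,0],[[27,6,6],0,0],[[26,7,8],0,0],[[12,5,5],0,0],[[0,0,0],0,0],[[0,0,0],0,0]]'; python3 arc.py 225 1 2 .267; python3 d.py 0 0 0|head -1
python3 - <<'E'
from h import *
s=Cam("scene");t=Cam("top")
s.crop("pics/s12.png",270,200,130,110,6);t.crop("pics/t12.png",290,120,130,110,6)
E
```

```text
time: 22.3
position: [0.6117, -0.1868, 0.152]
tool_rot: [-0.315, 0.235, -0.552, 0.736]
ft_force: [-2.6, -5.3, -2.6]
grip_width: 0.0176
grasp pt [ 0.5991 -0.1905  0.1657] R 0.2633 az 224.47958826683234 w 0.017566484820407416 F [-2.6 -5.3 -2.6]
[7.9 0.1 0.1]
[4.  1.6 1.7]
t 22.3 pos [ 0.6117 -0.1868  0.152 ] xang -73.7 ydir [ 0.664  0.194 -0.722] F [-2.6 -5.3 -2.6] w 0.0176 q [-0.78  0.6   1.93  1.35  0.67 -0.63]
```

View pics/s12.png

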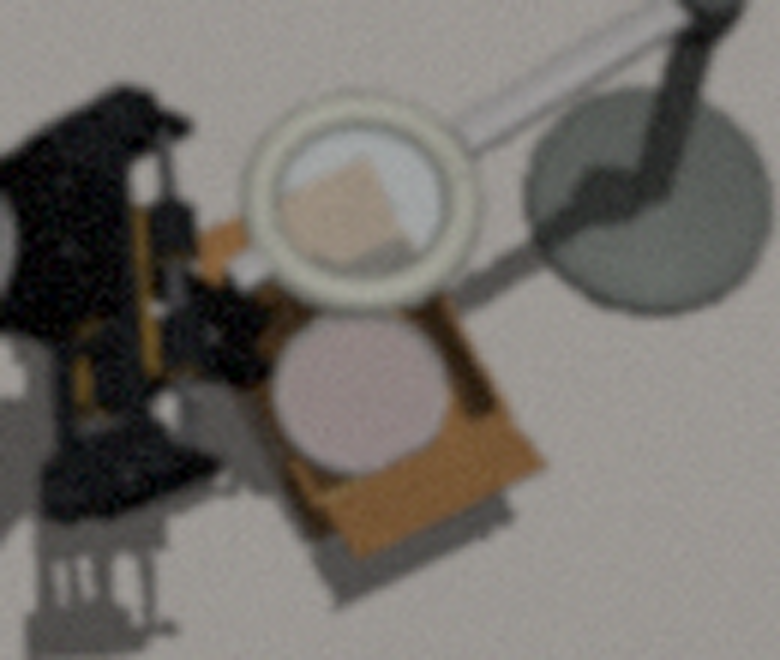

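View pics/t12.png

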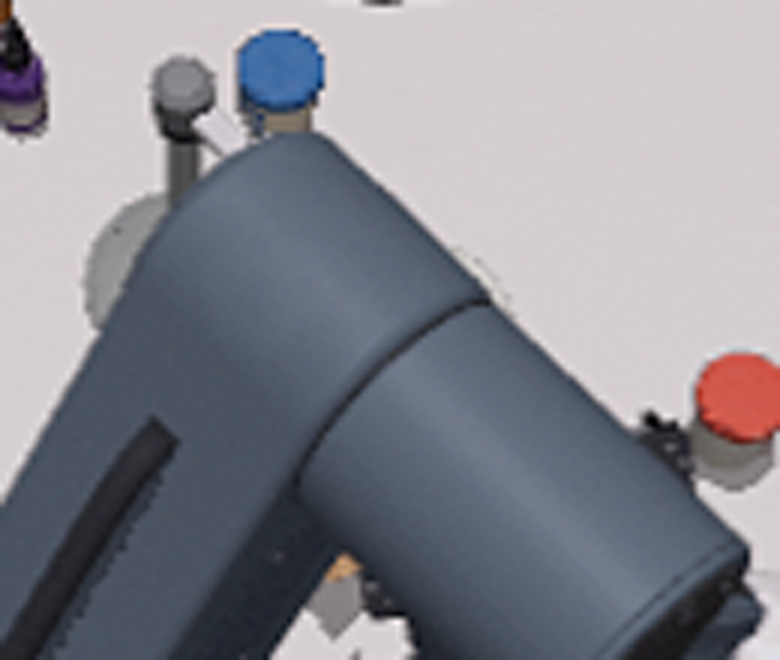

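```bash
cat > m3.py <<'E'
from h import *
import sys
s=Cam("scene")
u,v,k,ou,ov=map(float,sys.argv[1:6])
P=s.at([[(u+.5)/k-.5+ou,(v+.5)/k-.5+ov]],.246)[0]
C=np.array([.787,-.006]);w=P[:2]-C
print("lens",P.round(4),"R",np.linalg.norm(w).round(4),"az",(np.degrees(np.arctan2(w[1],w[0]))%360).round(2),"off dish",(P[:2]-[.6565,-.145]).round(4))
E
python3 m3.py 362 203 6 270 200
```

```text
lens [ 0.6513 -0.1458  0.246 ] R 0.1948 az 225.86 off dish [-0.0052 -0.0008]
```

```bash
python3 -m creep '[[[6,3,3],0,0],[[0,0,0],0,0],[[0,0,0],0,0]]'; python3 arc.py 225 1 1 .267
python3 - <<'E'
from h import *
s=Cam("scene")
s.crop("pics/s13.png",270,200,130,110,6)
E
```

```text
time: 22.75
position: [0.6168, -0.1912, 0.1519]
tool_rot: [-0.315, 0.235, -0.552, 0.736]
ft_force: [-3.4, -6.1, -2.1]
grip_width: 0.0173
grasp pt [ 0.6042 -0.1948  0.1656] R 0.2628 az 225.9245164442622 w 0.01727938103176938 F [-3.4 -6.1 -2.1]
[ 2.4 -2.4 -2.5]
```

View pics/s13.png

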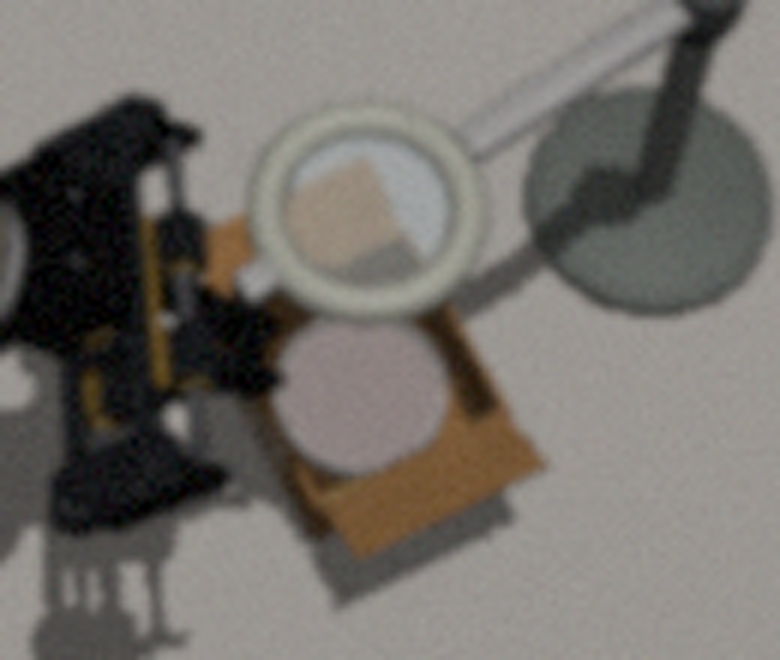

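```bash
python3 m3.py 368 208 6 270 200; python3 -c "
from h import *
s=Cam('scene');print(s.at([[(362+.5)/6-.5+270,(393+.5)/6-.5+200]],.017))"
```

```text
lens [ 0.6544 -0.1478  0.246 ] R 0.1941 az 226.91 off dish [-0.0021 -0.0028]
[[ 0.65840434 -0.14703461  0.017     ]]
```

```bash
python3 -m creep '[[[0,0,0],0,0.7],[[0,0,0],0,0.7],[[0,0,0],0,0.7],[[0,0,0],0,0.7],[[0,0,0],0,0.7],[[0,0,0],0,0.7]]'; python3 -m creep '[[[0,-9,-8],0,0.7],[[0,-11,-11],0,0.7],[[0,-14,-14],0,0.7],[[0,-14,-14],0,0.7],[[0,-14,-14],0,0.7],[[0,0,0],0,0.7]]'; python3 d.py .45 -.23 .2
python3 - <<'E'
from h import *
s=Cam("scene");t=Cam("top")
s.crop("pics/s14.png",270,200,130,110,6);t.crop("pics/t14.png",290,120,130,110,6)
E
```

```text
time: 23.5
position: [0.6177, -0.1889, 0.1526]
tool_rot: [-0.313, 0.234, -0.55, 0.738]
ft_force: [0.7, 0.1, 0.5]
grip_width: 0.0563
time: 24.1
position: [0.5323, -0.2148, 0.1547]
tool_rot: [-0.313, 0.236, -0.551, 0.737]
ft_force: [-0.1, -0.0, 0.3]
grip_width: 0.0609
t 24.1 pos [ 0.5323 -0.2148  0.1547] xang -73.6 ydir [ 0.664  0.197 -0.721] F [-0.1 -0.   0.3] w 0.0609 q [-0.96  0.57  2.05  1.31  0.75 -0.78]
xdir [ 0.282 -0.959 -0.003] zdir [0.692 0.202 0.693]
shift mm [ -8.8 -90.3 -28.7]
```

View pics/s14.png

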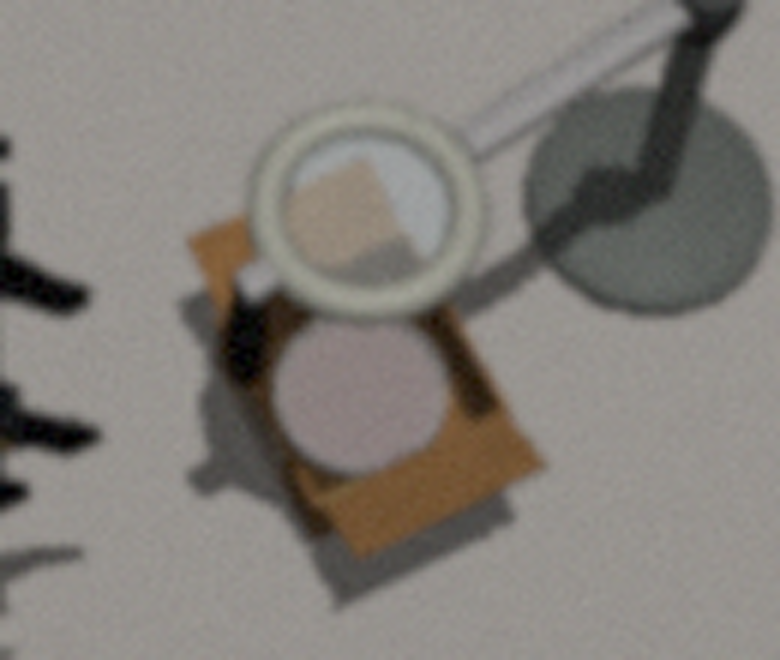

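View pics/t14.png

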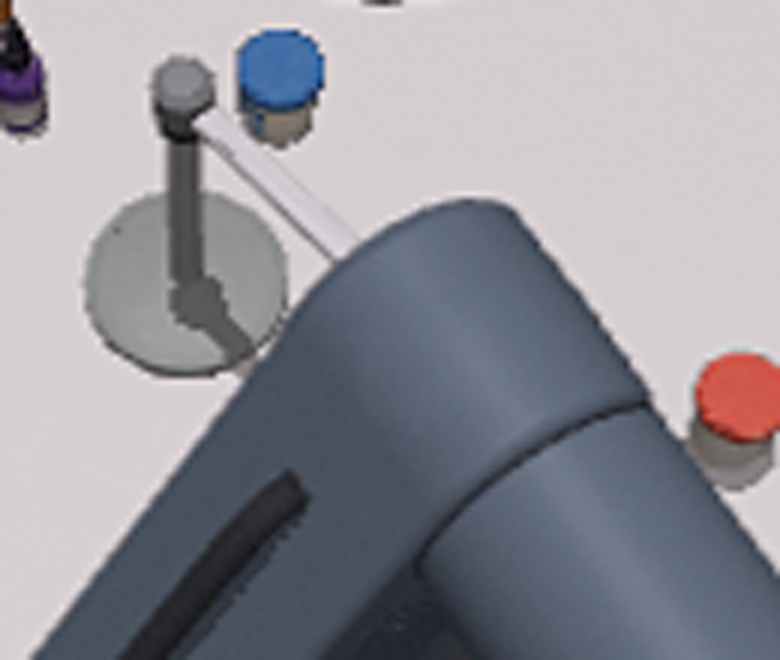

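```bash
python3 -m creep '[[[0,-33,28],0,0.7],[[0,-33,28],0,0.7],[[0,-33,28],0,0.7],[[0,-33,28],0,0.7],[[45,0,0],0,0.7],[[45,0,0],0,0.7],[[45,0,0],0,0.7],[[0,0,0],0,0.7]]'; python3 d.py .45 -.23 .2
python3 - <<'E'
from h import *
s=Cam("scene");t=Cam("top")
s.crop("pics/s15.png",220,130,200,230,2.6);t.crop("pics/t15.png",290,120,130,110,6)
E
```

```text
time: 25.0
position: [0.5646, -0.3528, 0.3281]
tool_rot: [-0.314, 0.233, -0.552, 0.736]
ft_force: [0.2, -0.1, 0.5]
grip_width: 0.0609
t 25.0 pos [ 0.5646 -0.3528  0.3281] xang -73.6 ydir [ 0.667  0.192 -0.72 ] F [ 0.2 -0.1  0.5] w 0.0609 q [-1.06  0.4   1.61  0.86  1.11 -0.16]
xdir [ 0.282 -0.959  0.005] zdir [0.69  0.206 0.694]
shift mm [-150.7   39.4 -142.7]
```

View pics/s15.png

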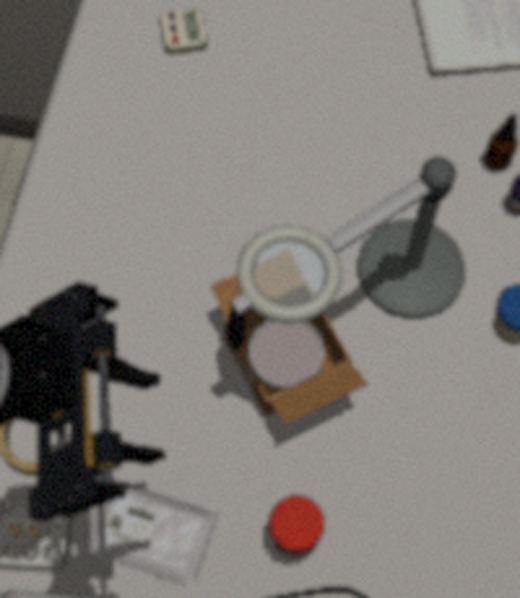

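View pics/t15.png

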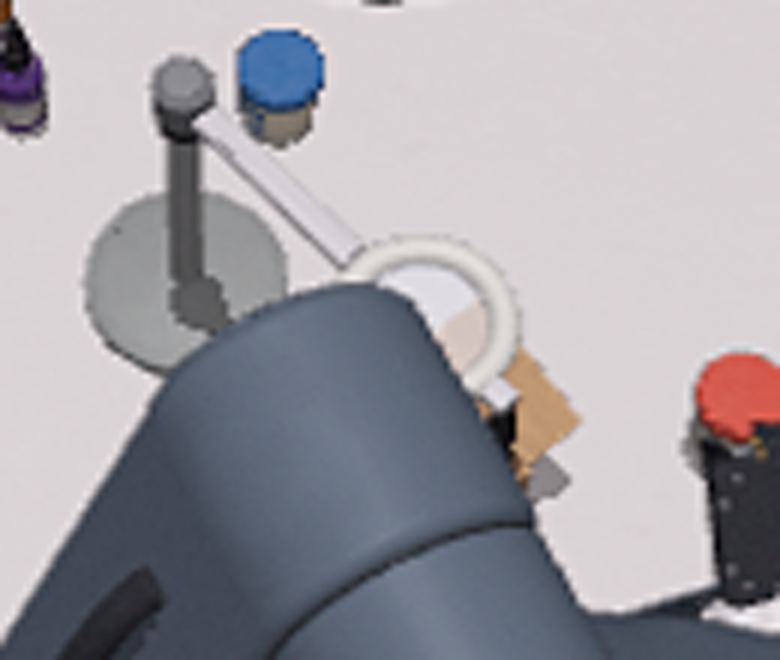

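```bash
python3 -c "
from h import *
t=Cam('top');s=Cam('scene');f=lambda p,k,o:(np.array([p],float)+.5)/k-.5+o
print('top lens',t.at(f((423,326),6,[290,120]),.246)[:,:2],'dish top .6551 -.1438')
print('scene lens',s.at(f((290,273),2.6,[220,130]),.246)[:,:2], s.at(f((368,209),6,[270,200]),.246)[:,:2],'dish scene',s.at(f((361,394),6,[270,200]),.017)[:,:2])
print(np.round(s.at(f((184,30),2.6,[220,130]),.018),3))
"
```

```text
top lens [[ 0.64704387 -0.14583868]] dish top .6551 -.1438
scene lens [[ 0.65546517 -0.14888734]] [[ 0.65449088 -0.14824372]] dish scene [[ 0.65798818 -0.14768016]]
[[0.434 0.296 0.018]]
```

```bash
python3 -c "
from h import *
a=cv2.imread('pics/scene0.png');b=Cam('scene').im[:,:,::-1]
for n,(u,v,w,h) in dict(timer=(275,128,30,26),cup=(318,316,34,34),notebook=(375,115,70,45)).items(): print(n,cv2.phaseCorrelate(*[np.float64(cv2.cvtColor(np.ascontiguousarray(i[v:v+h,u:u+w]),6)) for i in (a,b)]))
cv2.imwrite('pics/sf.png',b)
from rig import robot
print(robot.get_obs()['time'])"
```

```text
timer ((0.02678780424748517, 0.5588517911225122), 0.9762544988808778)
cup ((0.06683891481701565, 0.0574126617557873), 0.8604138015509686)
notebook ((0.02319954398258517, 0.5290976765629019), 1.0191746929490857)
25.25
```

View pics/sf.png

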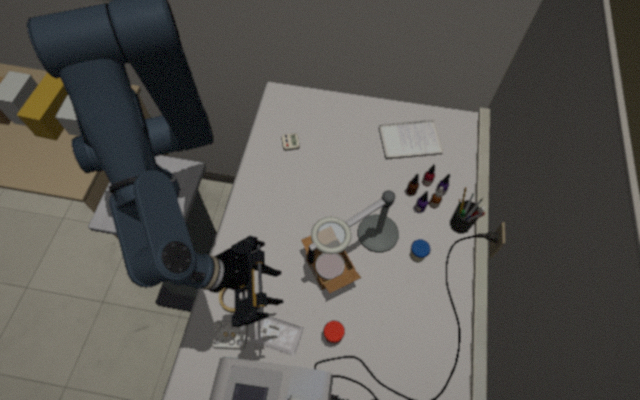

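The timer shows the same apparent shift as the untouched notebook (about 0.5 px down), and the cup shows almost none, so neither has moved. The tape is still in place at about (230,298). The lens stands over the dish and the gripper is clear. Handing in.

```bash
python3 -c "
from rig import robot
print(robot.hand_in())"
```

```text
the job is handed in; nothing more can be done
None
```

Both flaps are folded outward, the lens is over the dish, and I handed the job in at about 25 s of the 56 s allowed. The hand-in gives no verdict.

- **Flaps:** I pushed each flap outward with the closed fingertips. The pictures show both folded far past upright, with the dish lying fully visible in the carton.
- **Tilting the gripper:** The moves can't tilt the tool directly. I pressed the arm against the edge of its reach until the tool leaned about 44°, which carried over into later moves.
- **Magnifier:** I gripped the black rod at 10 N, swung it about 70° round the post, released it and backed away. I saw no gripper contact with the lens, ring or bar.
- **Lens position:** The two camera views disagree somewhat. The scene view puts the lens about 4 mm from the dish centre. The top view puts it about 8 mm away, but the robot arm partly hid the ring. Most of the offset is radial, because the dish sits about 9 mm inside the lens's circle, and swinging cannot remove that. About 2–4 mm of swing error was left uncorrected.
- **Other checks:** The timer and cup had not moved when I compared the first and last images. I checked the tape only by eye, partly behind the gripper, and it looked in place. The highest force I read at the end of a move was about 7 N.

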